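Charge a grinding jar from the ball dispenser

ROBOT

A 7-joint arm with a two-finger parallel gripper is mounted at the origin on a cart in front of the work surface, level with it; the furniture and walls round the work are solid. World frame = base frame: x ahead of the robot, y to its left, z up, the work surface at z = 0. Lengths are in m, angles in rad, forces in N, time in s.
With the tool pointing down it reaches from about 0.425 to 0.95 m from the base axis. Payload 16.7 kg.
Tool frame: the origin (TCP) lies at the very end of the fingers, on their centre line; the grasp point (between the pads) lies arm.tcp_to_grasp behind it (arm.tcp_to_grasp is the distance from the TCP to the grasp point, in m); z points along the fingers, y is the line along which they close (so a half turn about z gives the same grasp; the last joint's range is limited). The gripper opens to 94 mm and grips with 3 to 60 N. Pads are 16 mm wide; open, the fingers measure 119 mm over their backs; the gripper's body (75 mm by 177 mm) begins 78 mm behind the grasp point.
Start: joints at [1.109, 0.426, 0.074, 1.606, -0.034, 1.111, -0.067], TCP at [0.208, -0.642, 0.205] pointing down, gripper open.
Joint ranges: [-2.85, 2.85], [-0.5, 2.14], [-1.23, 1.37], [0.21, 2.46], [-1.02, 4.16], [0.16, 2.05], [-2.73, 2.73]. Speed limits (rad/s): [1.89, 1.89, 2.39, 2.39, 3.01, 3.01, 3.01].

INTERFACE

Orientations are given as a rotation vector (axis times angle).
In Python, from plant import arm gives the robot as it stands.
- The arm moves only by the tool servo_tool, never from a script. Its argument "deltas" is a list that holds one entry, the list of rows, each a list of 6 numbers: the shift along the tool's x, y, z in cm, then the turn, a rotation vector about the tool's x, y, z in rad. In form: [[[dx, dy, dz, ax, ay, az], ...]]. A call has 1 to 12 rows; each row shifts and turns the commanded pose from where the row before left it, along the tool's axes as they then stand; what a row does not reach is not made up. A row lasts 1/12 s, in which the tool goes at most 41.7 mm and 7.16 degrees, less where a joint would pass 70% of its speed; a pose out of reach is approached as far as the arm can. A call is refused whole if a number of a shift passes 4.17 or a number of a turn 0.125, either way. A call with a gripper value outside its range is refused whole. "gripper" is the gripper command: -1 is shut, 1 is fully open, values between are in proportion, set as the call begins (left out, the last holds). The fingers move at their own pace and stop on an object; the grip force is fixed at half the most. Time passes only in rows, so rows that do not move let the fingers close. It gives the time, the measured TCP pose, the force, the opening and the grip force at its end, in the units of the state.
- arm.observe(): the state, without advancing time (a new reading comes with each control period).
- arm.get_image(name): name is "scene" or "top" or "wrist"; returns a dict with "pixels" (480x640x3 uint8, red, green, blue), "K" (3x3 intrinsics, pixels), "position" and "orientation" of the camera in the world. Camera axes: x right, y down, z forward; pixel columns grow to the right and rows downward; lengths in m; the calibration is good to about 2 mm. A picture is of the moment at which its call begins. There is no depth.
- arm.finish_job(): hands the job in; it is judged then, once.
The state is a dict: "time": time; "q": joint angles; "dq": joint speeds; "tau": joint torques, N m; "tcp_pos": TCP position; "tool_rot": TCP orientation; "ft_force": force on the tool from outside, world axes, zero at the start; "wrist_torque": the same for the moment, N m; "width": finger opening in m; "grasp_force": force on a finger pad.
Only numpy, scipy, OpenCV 4.12 (cv2) and the standard library are available. Lean on these libraries where they do the work, as an engineer would, in place of code of your own. Each camera call takes 0.05 s, during which the arm holds its last target. There are 200 camera calls.

TASK

Push the steel grinding jar along the bench, without lifting it, into the V-block under the ball dispenser until it is fully home. Then press a fingertip on the shutter's black rubber strip, firmly enough to grip but without forcing it, and slide the shutter open so that all five steel balls fall into the jar, then slide it fully shut. Leave the filled jar standing in the V-block, spill nothing, and leave the pot, the vial and the screwdriver beside it alone.

Things in the scene. Friction and masses are not known exactly. Their poses are not given: they have to be found in the camera images.
- dispenser: Ball dispenser fixed on the bench. Origin on the bench straight under the centre of its outlet, z up. The jar goes in from its -x side; the shutter slides out to its +y. On top a hopper with clear walls and blue edging, 74 x 74 mm, z 66 to 129, over a 34 mm square outlet, holds five balls. Behind the outlet (+x) stand the V-block and two posts (x 66, y +-40 mm); in front nothing is below z 56.
- seat (a point): On the bench under the outlet (at the dispenser's origin, same axes): where the centre of the jar's underside is when the jar is pushed home against both faces of the aluminium V-block. The V-block is 40 mm high, its two faces stand at 45 degrees and open to -x, so it centres the round jar.
- cap (a point): Top middle of the aluminium end cap of the shutter's guide, at x 0, y 213, z 82 mm of the dispenser. The guide, 60 mm wide in x, z 56 to 65, runs from y -35 to this cap (8 mm thick, on a leg). When shut the strip ends 5 mm from the hopper, when open 5 mm from this cap: no room for a finger there.
- shutter (a joint): Travel of the shutter, m: 0 = shut (inner stop), 0.044 = fully open (outer stop), growing along the dispenser's +y. A flat steel plate without handle; it needs about 2.5 to 3 N to slide and stays where left. The balls run freely from about 0.03 on. Moved by pressing a fingertip down on the rubber strip on its upper face and dragging.
- strip_mid (a point): Point on the shutter plate (moves with it), middle of the flat black rubber strip, 36 mm wide (x), 118 mm long (y); shut: x 0, y 101, z 65 mm of the dispenser. Strip top is 5 to 9 mm above it, differing by unit, not reported: feel for it. It yields 5 N/mm, at most 3 mm, then is hard. At 8 to 15 N a fingertip carries the shutter along (friction 0.5 or more), lighter slips; over 25 N bends it
- jar: Open round steel grinding jar, 68 mm outside diameter, 50 mm high, wall 4 mm, floor 5 mm, about 0.2 to 0.35 kg. Origin at the centre of its underside, z up. It starts standing on the bench 90 to 120 mm in front (-x) of the outlet. Its rim passes 6 mm under the shutter's guide.
- pot: Bystander: clear sample pot with a blue lid, 51 mm diameter, 59 mm high, standing behind the V-block (+x of the dispenser); origin at the centre of its underside.
- amber_vial: Bystander: dark amber vial with black cap, 22 mm diameter, 50 mm high, behind the V-block, beside the pot; origin at the centre of its underside.
- driver: Bystander: orange screwdriver lying on the bench, 190 mm long along its y, 25 mm thick, on the guide's -x side; origin under its middle.
- ball_1: Dark steel grinding ball, 14 mm diameter, origin at its centre; starts in the hopper on the shut shutter.
- ball_2: Dark steel grinding ball, 14 mm diameter, origin at its centre; starts in the hopper on the shut shutter.
- ball_3: Dark steel grinding ball, 14 mm diameter, origin at its centre; starts in the hopper on the shut shutter.
- ball_4: Dark steel grinding ball, 14 mm diameter, origin at its centre; starts in the hopper on the shut shutter.
- ball_5: Dark steel grinding ball, 14 mm diameter, origin at its centre; starts in the hopper on the shut shutter.
Not all that is in view belongs to the job. What is shaped like the jar but orange is not meant.

How it is judged:
On the way, in this order (a step that is already met when the one before it is completed fails the run):
1. the jar stands fully home in the V-block, with the shutter still shut (horizontal distance between jar and seat below 0.006 m and angle between jar's own z axis and vertical below 0.08 rad and height (world z) of jar below 0.006 m and value of joint shutter below 0.004 m), for 0.2 s.
2. the fingers slide the shutter open over the seated jar (horizontal distance between jar and seat below 0.006 m and angle between jar's own z axis and vertical below 0.08 rad and height (world z) of jar below 0.006 m and value of joint shutter above 0.008 m and contact force between the fingers and shutter above 1 N), for 0.05 s.
3. all five balls have fallen through the open shutter into the jar (horizontal distance between jar and seat below 0.006 m and angle between jar's own z axis and vertical below 0.08 rad and height (world z) of jar below 0.006 m and horizontal distance between each of ball_1, ball_2, ball_3, ball_4, ball_5 and jar below 0.031 m and z of ball_1 in the frame of jar between 0.003 and 0.045 m and z of ball_2 in the frame of jar between 0.003 and 0.045 m and z of ball_3 in the frame of jar between 0.003 and 0.045 m and z of ball_4 in the frame of jar between 0.003 and 0.045 m and z of ball_5 in the frame of jar between 0.003 and 0.045 m), for 0.2 s.
At the end, for the whole second after the job is handed in: The shutter is shut (within 3 mm of its inner stop), the jar stands upright on the bench within 6 mm of fully home in the V-block, at rest, and all five balls lie in it (all of step 3 and value of joint shutter below 0.003 m and linear speed of jar below 0.01 m/s); the robot touches nothing.
It fails at once if the shutter or its strip is pressed with more than 25 N (contact force between the fingers and shutter above 25 N).
It fails at once if the jar is tipped by more than 0.35 rad (angle between jar's own z axis and vertical above 0.35 rad).
It fails at once if the jar is lifted more than 15 mm off the bench (height (world z) of jar above 0.015 m).
It fails at once if the sample pot, the amber vial or the screwdriver is shifted by more than 15 mm (distance of any of pot, amber_vial, driver from where it was at the start of the episode above 0.015 m).
It also fails if it takes over 61 s, if anything falls off the work surface, if the arm or the gripper's body presses on something with over 40 N, if the wrist force passes 120 N, or if a joint passes its speed limit or range.

## Working session

There is one attempt and no reset: what is moved stays moved. The work goes in short steps, Python scripts to look and compute and a tool call to move; the robot and the scene stay as the last step left them, time stands still between calls to the robot, and variables do not carry over. Pictures are saved under pics/ and viewed, at most 10 in all, crops included, and the job is handed in when it is done.

Besides the shell and the picture viewer there is one more tool, called after "Request:" as name(argument=value, ...), one argument or row to a line, values as JSON. servo_tool: Moves the arm, as the interface text tells. Its arguments: {"type":"object","properties":{"deltas":{"type":"array"},"gripper":{"type":"number"}},"required":["deltas"]}

```bash
mkdir -p pics; ls; python3 - <<'E'
from plant import arm
import cv2,pickle
s=arm.observe(); print({k:s[k] for k in("time","tcp_pos","tool_rot","ft_force","width")},arm.tcp_to_grasp)
for n in("scene","top"):
    i=arm.get_image(n); pickle.dump(i,open(f'pics/{n}.pkl','wb')); cv2.imwrite(f'pics/{n}0.png',i["pixels"][:,:,::-1]); print(n,i["K"],i["position"],i["orientation"])
E
```

```text
pics
{'time': 0.0, 'tcp_pos': array([ 0.2075393 , -0.64184843,  0.20478186]), 'tool_rot': array([-3.10205645e+00, -4.89043206e-01,  4.26724834e-04]), 'ft_force': array([ 0.1984612, -0.9242557, -0.3394829]), 'width': 0.09386449567446363} 0.0188
scene [[613.55546422   0.         317.29045601]
 [  0.         613.55546422 249.74836985]
 [  0.           0.           1.        ]] [0.21093668 0.59946412 0.71758423] [-0.70098441  2.6188769  -1.09810846]
top [[504.08318663   0.         317.87822886]
 [  0.         504.08318663 232.66829336]
 [  0.           0.           1.        ]] [0.43611399 0.00899357 0.91822249] [-2.17052837  2.12163293 -0.14018452]
```

View pics/scene0.png

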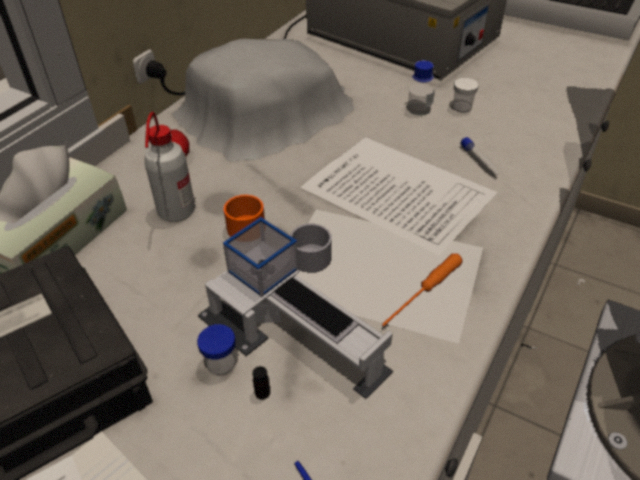

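View pics/top0.png

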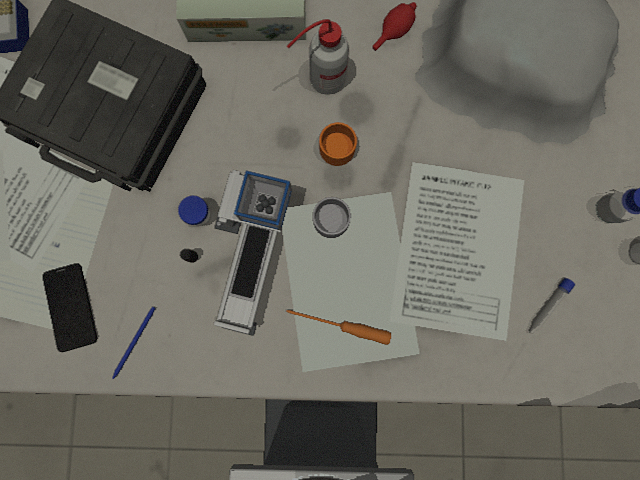

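The scene view shows the jar at (312,248) and the dispenser at (265,260), with its guide running towards the robot. In the top view the hopper is at (264,200), the strip at (250,262), the cap near (235,328), the jar at (331,217) and the driver at (340,326). Next I'll measure these.

```bash
cat > h.py <<'E'
import numpy as np,cv2,pickle
from scipy.spatial.transform import Rotation as R
def ray(im,u,v,z):
    d=R.from_rotvec(im["orientation"]).apply(np.linalg.inv(im["K"])@[u,v,1]); p=np.array(im["position"]); return p+d*(z-p[2])/d[2]
def proj(im,P):
    c=im["K"]@R.from_rotvec(im["orientation"]).inv().apply(np.array(P)-im["position"]); return c[:2]/c[2]
E
python3 - <<'E'
from h import *
im=pickle.load(open('pics/top.pkl','rb')); px=im["pixels"]; hsv=cv2.cvtColor(px,cv2.COLOR_RGB2HSV)
def big(m,x0,y0,x1,y1):
    k=np.zeros_like(m); k[y0:y1,x0:x1]=m[y0:y1,x0:x1]
    c=max(cv2.findContours(k,cv2.RETR_EXTERNAL,cv2.CHAIN_APPROX_NONE)[0],key=cv2.contourArea); return c
c=big((px.max(2)<60).astype(np.uint8),225,222,275,305); r=cv2.minAreaRect(c); print('strip',r)
b=np.array([ray(im,*q,0.072) for q in cv2.boxPoints(r)]); print(b.round(4),np.linalg.norm(b-np.roll(b,1,0),axis=1)); sc=b.mean(0)
l=b-np.roll(b,1,0); d=max(l,key=np.linalg.norm); d=d/np.linalg.norm(d); d*= -np.sign(d[0]); print('strip c',sc,'ydir',d,'yaw',np.arctan2(d[1],d[0]))
seat=sc-d*.101; xd=np.array([d[1],-d[0],0]); print('seat from strip',seat,'xdir',xd)
c=big(cv2.inRange(hsv,(95,90,50),(130,255,255)),225,160,300,240); r=cv2.minAreaRect(c); b=np.array([ray(im,*q,0.129) for q in cv2.boxPoints(r)]);print('hopper',r,b.mean(0),np.linalg.norm(b-np.roll(b,1,0),axis=1))
for z,n in((.129,'hop'),): pass
# jar via Otsu-free: darker than paper
k=cv2.inRange(hsv[:,:,2],0,165); c=big(k,308,190,358,245); (u,v),rad=cv2.minEnclosingCircle(c); print('jarpx',u,v,rad, cv2.boundingRect(c)); p=ray(im,u,v,.05);print('jar',p, ray(im,u+rad,v,.05)-p)
print('jar in disp',(p-seat)@xd,(p-seat)@d, 'cap pred px',proj(im,seat+d*.213+[0,0,.01]))
c=big(cv2.inRange(hsv,(3,150,80),(20,255,255)),280,300,400,350); r=cv2.minAreaRect(c); b=[ray(im,*q,.012) for q in cv2.boxPoints(r)];print('driver',np.round(b,3))
cv2.imwrite('pics/crop.png',cv2.resize(px[150:350,180:400,::-1],None,fx=3,fy=3,interpolation=cv2.INTER_CUBIC)[:600])
# scene view predicted positions
i2=pickle.load(open('pics/scene.pkl','rb'))
p2=i2["pixels"].copy()[:,:,::-1].copy()
for P in(sc,seat+d*.213+[0,0,.01],np.r_[p[:2],.05],np.r_[seat[:2],.129]): print(proj(i2,P)); cv2.circle(p2,tuple(int(x) for x in proj(i2,P)),2,(0,255,0),-1)
cv2.imwrite('pics/s2.png',cv2.resize(p2[190:390,180:440],None,fx=3,fy=3)[:600,:790])
E
```

```text
strip ((250.50689697265625, 261.397705078125), (21.65726661682129, 70.1598892211914), 15.154067993164062)
[[0.4498 0.1598 0.072 ]
 [0.5648 0.1339 0.072 ]
 [0.5558 0.098  0.072 ]
 [0.4412 0.1245 0.072 ]] [0.03632173 0.11784756 0.03699754 0.11762338]
strip c [0.50289974 0.12905402 0.072     ] ydir [-0.97568211  0.21919039 -0.        ] yaw 2.9206080505801104
seat from strip [0.60144363 0.10691579 0.072     ] xdir [0.21919039 0.97568211 0.        ]
hopper ((261.6497497558594, 197.44590759277344), (45.7895393371582, 45.86781311035156), 15.124006271362305) [0.60080919 0.10753366 0.129     ] [0.07315553 0.07446877 0.07406056 0.07415875]
jarpx 332.5 217.0 36.458980560302734 (308, 190, 50, 55)
jar [ 0.58495251 -0.00774847  0.05      ] [ 0.00140966 -0.06361163  0.        ]
jar in disp -0.11549056129380618 -0.009043210714951077 cap pred px [231.95392506 326.97931631]
driver [[ 0.41   0.072  0.012]
 [ 0.431  0.067  0.012]
 [ 0.387 -0.117  0.012]
 [ 0.366 -0.111  0.012]]
[313.56783928 304.75412885]
[377.22514971 344.55690424]
[313.15496999 237.40212479]
[260.14585948 241.03934374]
```

View pics/s2.png

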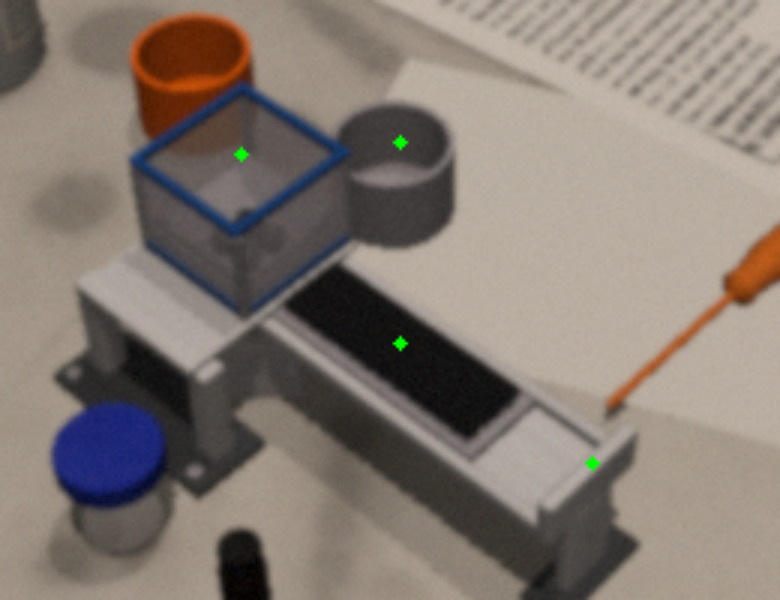

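View pics/crop.png

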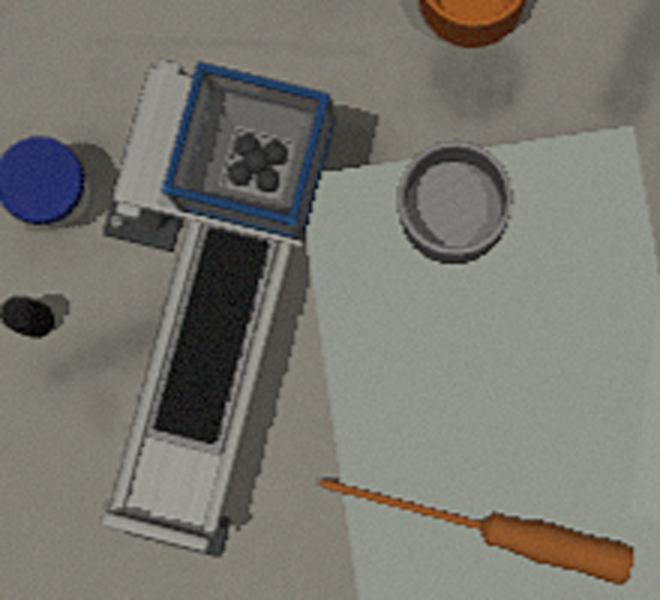

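The dispenser pose agrees between the views: seat at about (0.601, 0.107), its +x along world (0.22, 0.98). The jar is at about (0.585, -0.007). I'll push it with the half-open fingers as a cradle, tilting the tool back to clear the hopper.

Request:
servo_tool(
  deltas=[
    [[2.8,-2.3,0,0,0,0],[2.8,-2.3,0,0,0,0],[2.8,-2.3,0,0,0,0],[2.8,-2.3,0,0,0,0],[2.8,-2.3,0,0,0,0],[2.8,-2.3,0,0,0,0],[2.8,-2.3,0,0,0,0],[2.8,-2.3,0,0,0,0],[2.8,-2.3,0,0,0,0],[2.8,-2.3,0,0,0,0],[2.8,-2.3,0,0,0,0],[2.8,-2.3,0,0,0,0]],
  ],
  gripper=-0.02,
)

```text
time: 1.1
tcp_pos: [0.4429, -0.2746, 0.2055]
tool_rot: [-3.103, -0.489, 0.0]
ft_force: [0.8, -1.1, -0.0]
width: 0.0464
grasp_force: 0.0
```

Request:
servo_tool(
  deltas=[
    [[0,0,0,0,0,-0.115],[0,0,0,0,0,-0.115],[0,0,0,0,0,-0.115],[0,0,0,0,0,-0.115],[0,0,0,0,0,-0.115],[0,0,0,0,0,-0.115],[0,0,0,0,0,-0.115],[0,0,0,0,0,-0.115],[0,0,0,0,0,-0.117]],
  ],
)

```text
time: 1.85
tcp_pos: [0.4423, -0.2761, 0.2053]
tool_rot: [-2.447, -1.969, 0.0]
ft_force: [-0.7, 0.3, -0.9]
width: 0.0457
grasp_force: 0.0
```

Request:
servo_tool(
  deltas=[
    [[0,0,0,0,0.11,0],[0,0,0,0,0.11,0],[0,0,0,0,0.11,0],[0,0,0,0,0.11,0],[0,0,0,0,0.11,0],[0,0,0,0,0.1,0]],
  ],
)

```text
time: 2.35
tcp_pos: [0.4424, -0.2772, 0.2059]
tool_rot: [-2.067, -1.652, -0.704]
ft_force: [-0.6, 0.8, 0.0]
width: 0.0457
grasp_force: 0.0
```

```bash
cat >> h.py <<'E'
SEAT=np.array([.601,.107,0]); XD=np.array([.219,.976,0]); YD=np.array([-.976,.219,0])
def st(tx=None):
    from plant import arm
    s=arm.observe(); M=R.from_rotvec(s["tool_rot"]).as_matrix(); D=np.array([XD,YD,[0,0,1]])
    p=D@(s["tcp_pos"]-SEAT); print('t',round(s["time"],2),'disp',p.round(4),'F',(D@s["ft_force"]).round(2),'w',round(s["width"],3)); print('tool axes in disp\n',(D@M).round(3))
    if tx is not None: print('need cm tool',((D@M).T@(np.array(tx)-p)*100).round(2))
E
python3 -c "
from h import *
st([-.19,-.008,.016])"
```

```text
t 2.35 disp [-0.4097  0.0706  0.2059] F [0.64 0.77 0.04] w 0.046
tool axes in disp
 [[ 0.793 -0.002  0.609]
 [-0.    -1.    -0.002]
 [ 0.609  0.002 -0.793]]
need cm tool [ 5.86  7.79 28.47]
```

Request:
servo_tool(
  deltas=[
    [[0.58,0.78,2.84,0,0,0],[0.58,0.78,2.84,0,0,0],[0.58,0.78,2.84,0,0,0],[0.58,0.78,2.84,0,0,0],[0.58,0.78,2.84,0,0,0],[0.58,0.78,2.84,0,0,0],[0.58,0.78,2.84,0,0,0],[0.58,0.78,2.84,0,0,0],[0.58,0.78,2.84,0,0,0],[0.58,0.78,2.84,0,0,0],[0,0,0,0,0,0]],
  ],
)

```text
time: 3.27
tcp_pos: [0.5662, -0.0751, 0.0119]
tool_rot: [-2.061, -1.656, -0.695]
ft_force: [-1.2, 0.9, -0.4]
width: 0.046
grasp_force: 0.0
```

```bash
python3 - <<'E'
from h import *
from plant import arm
st([-.19,-.008,.016])
i=arm.get_image("top"); cv2.imwrite('pics/t1.png',cv2.resize(i["pixels"][150:350,180:440,::-1],None,fx=3,fy=3,interpolation=cv2.INTER_CUBIC))
E
```

```text
t 3.27 disp [-0.1854 -0.0059  0.0119] F [ 0.63  1.41 -0.4 ] w 0.046
tool axes in disp
 [[ 0.794  0.005  0.608]
 [ 0.001 -1.     0.006]
 [ 0.608 -0.003 -0.794]]
need cm tool [-0.12  0.21 -0.6 ]
```

View pics/t1.png

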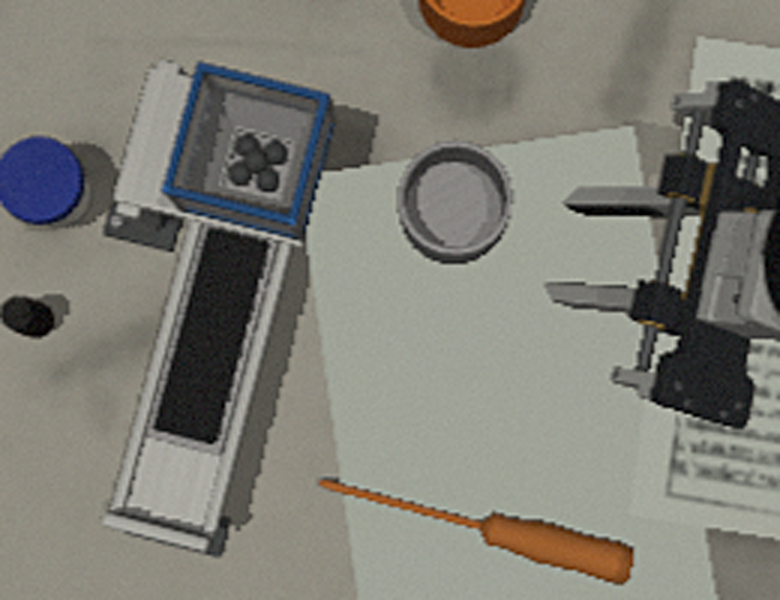

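The fingers at (556,247) look up to 1 cm off the line of the jar at (455,203), so I'll check numerically.

```bash
python3 - <<'E'
from h import *
from plant import arm
im=pickle.load(open('pics/top.pkl','rb'))
def crop(P): return ((proj(im,P)-[180,150])*3).round(1)
s=arm.observe(); print('tcp px',crop(s["tcp_pos"]))
hs=im["pixels"]; g=cv2.cvtColor(hs,cv2.COLOR_RGB2GRAY)
def d(P): return [round((P-SEAT)@a,4) for a in(XD,YD)]
# rim outer extents from crop: left 398, right 512 ; top 141
for u,v,z in((455,200,.05),(565,200,.02),(546,290,.02),(455,215,.005)): print(u,v,d(ray(im,180+u/3,150+v/3,z)))
for w in((.585,-.0065,.05),(.585,-.0065,0)): print(crop(w))
# saturation/green mask: paper vs metal
k=(g<135).astype(np.uint8); c=np.zeros_like(k); c[192:242,309:354]=k[192:242,309:354]
n,l,sta,cen=cv2.connectedComponentsWithStats(c); print(sta[1:][sta[1:,4]>50])
i2=pickle.load(open('pics/scene.pkl','rb'))
# scene: rim outer in x 3 crop: left 338,right 456, top 101, bottom ~187
for u,v in((397,146),): print('scene rim',d(ray(i2,180+u/3,190+v/3,.05)))
E
```

```text
tcp px [570.9 245. ]
455 200 [np.float64(-0.114), np.float64(-0.0097)]
565 200 [np.float64(-0.1776), np.float64(-0.0308)]
546 290 [np.float64(-0.1791), np.float64(0.025)]
455 215 [np.float64(-0.1152), np.float64(-0.0084)]
[455.4 200.9]
[453.6 214.6]
[[ 309  192   45   46 1607]]
scene rim [np.float64(-0.1125), np.float64(-0.0084)]
```

Request:
servo_tool(
  deltas=[
    [[0.24,0.3,-0.32,0,0,0],[0.8,0,0.61,0,0,0],[0.8,0,0.61,0,0,0],[0.8,0,0.61,0,0,0],[0.4,0,0.31,0,0,0],[0.4,0,0.31,0,0,0],[0.4,0,0.31,0,0,0],[0.56,-0.1,0.43,0,0,0],[0.56,-0.1,0.43,0,0,0],[0.56,-0.1,0.43,0,0,0],[0.56,-0.1,0.43,0,0,0],[0.56,-0.1,0.43,0,0,0]],
  ],
)

```text
time: 4.32
tcp_pos: [0.5821, -0.0008, 0.0181]
tool_rot: [-2.069, -1.655, -0.697]
ft_force: [-0.4, -3.1, 2.1]
width: 0.0461
grasp_force: 1.3
```

Request:
servo_tool(
  deltas=[
    [[0.56,-0.1,0.43,0,0,0],[0.56,-0.1,0.43,0,0,0],[0.56,-0.1,0.43,0,0,0],[0.4,0,0.31,0,0,0],[0.4,0,0.31,0,0,0],[0,0,0,0,0,0]],
  ],
)

```text
time: 4.82
tcp_pos: [0.586, 0.0311, 0.0181]
tool_rot: [-2.067, -1.656, -0.697]
ft_force: [0.8, 0.8, 0.4]
width: 0.0459
grasp_force: 0.2
```

```bash
python3 - <<'E'
from h import *
from plant import arm
st([-.032,0,.016])
i=arm.get_image("top"); a=cv2.resize(i["pixels"][170:270,230:350,::-1],None,fx=4,fy=4,interpolation=cv2.INTER_CUBIC)
j=arm.get_image("scene"); b=cv2.resize(j["pixels"][190:290,240:320,::-1],None,fx=4,fy=4,interpolation=cv2.INTER_CUBIC)
cv2.imwrite('pics/t2.png',np.hstack([a,b]))
E
```

```text
t 4.82 disp [-0.0774 -0.002   0.0181] F [ 0.94 -0.59  0.44] w 0.046
tool axes in disp
 [[ 0.796  0.001  0.606]
 [ 0.001 -1.     0.001]
 [ 0.606 -0.    -0.796]]
need cm tool [ 3.49 -0.2   2.92]
```

View pics/t2.png

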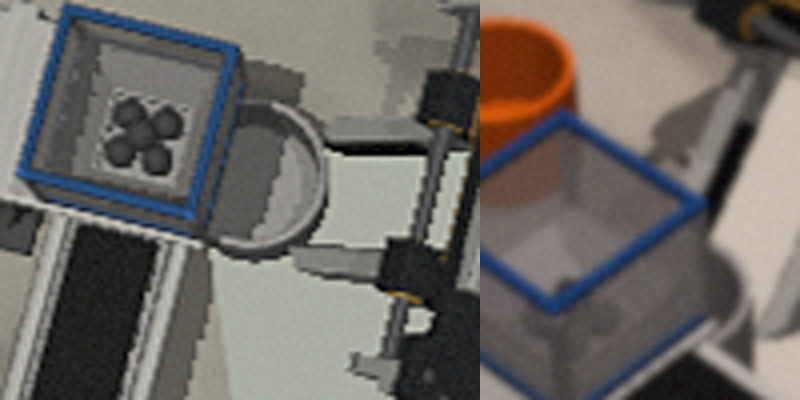

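The jar stands upright, cradled by both fingers and partly under the hopper (rim at (270,180) in the left half). I'll go on pushing.

Request:
servo_tool(
  deltas=[
    [[0.4,0,0.31,0,0,0],[0.4,-0.05,0.31,0,0,0],[0.4,-0.05,0.31,0,0,0],[0.4,-0.05,0.31,0,0,0],[0.4,-0.05,0.31,0,0,0],[0.4,0,0.31,0,0,0],[0.4,0,0.31,0,0,0],[0.2,0,0.15,0,0,0],[0.1,0,0.08,0,0,0],[0,0,0,0,0,0]],
  ],
)

```text
time: 5.75
tcp_pos: [0.5926, 0.0689, 0.0177]
tool_rot: [-2.068, -1.656, -0.697]
ft_force: [-0.1, -0.7, 0.3]
width: 0.046
grasp_force: 0.1
```

```bash
python3 -c "
from h import *
st([-.032,0,.018])"
```

```text
t 5.75 disp [-0.0391 -0.0002  0.0177] F [-0.76 -0.02  0.35] w 0.046
tool axes in disp
 [[ 0.796  0.     0.606]
 [ 0.    -1.     0.   ]
 [ 0.605 -0.    -0.796]]
need cm tool [ 0.58 -0.02  0.4 ]
```

Not home yet; I'll move on in 1.5 mm rows until the force rises.

Request:
servo_tool(
  deltas=[
    [[0.12,0,0.09,0,0,0],[0.12,0,0.09,0,0,0],[0.12,0,0.09,0,0,0],[0.12,0,0.09,0,0,0],[0,0,0,0,0,0]],
  ],
)

```text
time: 6.17
tcp_pos: [0.5941, 0.0745, 0.0177]
tool_rot: [-2.069, -1.656, -0.697]
ft_force: [1.1, -0.4, 0.0]
width: 0.0459
grasp_force: 0.5
```

Request:
servo_tool(
  deltas=[
    [[0.12,0,0.09,0,0,0],[0.12,0,0.09,0,0,0],[0,0,0,0,0,0]],
  ],
)

```text
time: 6.42
tcp_pos: [0.5951, 0.0758, 0.0175]
tool_rot: [-2.071, -1.656, -0.697]
ft_force: [-1.8, -9.9, 3.4]
width: 0.0462
grasp_force: 4.2
```

Force rose to about 10 N at TCP x = -31 mm, exactly where seated geometry predicts contact. Backing off, rising and righting the tool.

Request:
servo_tool(
  deltas=[
    [[-0.4,0,-0.31,0,0,0],[-1.6,0,-1.2,0,0,0],[-2.4,0,-1.8,0,0,0],[-2.4,0,-1.8,0,0,0],[0.9,0,-1.2,0,0,0],[1.8,0,-2.4,0,0,0],[1.8,0,-2.4,0,0,0],[1.8,0,-2.4,0,0,0],[1.8,0,-2.4,0,0,0],[1.8,0,-2.4,0,0,0],[0,0,0,0,0,0]],
  ],
)

```text
time: 7.33
tcp_pos: [0.5778, -0.0069, 0.1876]
tool_rot: [-2.07, -1.661, -0.703]
ft_force: [0.5, -0.0, 1.3]
width: 0.0459
grasp_force: 0.0
```

Request:
servo_tool(
  deltas=[
    [[0,0,0,0,-0.11,0],[0,0,0,0,-0.11,0],[0,0,0,0,-0.11,0],[0,0,0,0,-0.11,0],[0,0,0,0,-0.11,0],[0,0,0,0,-0.1,0],[0,0,0,0,0,0]],
  ],
  gripper=-1,
)

```text
time: 7.92
tcp_pos: [0.5764, -0.0013, 0.1828]
tool_rot: [2.441, 1.971, -0.004]
ft_force: [-0.1, 2.6, -0.5]
width: 0.0029
grasp_force: 0.0
```

```bash
python3 - <<'E'
from h import *
from plant import arm
st([0,.10,.10])
i=arm.get_image("top"); a=cv2.resize(i["pixels"][160:280,210:330,::-1],None,fx=3.3,fy=3.3,interpolation=cv2.INTER_CUBIC)
j=arm.get_image("scene"); b=cv2.resize(j["pixels"][210:330,200:320,::-1],None,fx=3.3,fy=3.3,interpolation=cv2.INTER_CUBIC)
cv2.imwrite('pics/t3.png',np.hstack([a,b]))
for im in(i,j):print([(n,proj(im,SEAT+XD*x+[0,0,z]).round(1)) for n,x,z in(('rimfront',-.034,.05),('basefront',-.034,0))])
E
```

```text
t 7.92 disp [-0.111   0.0003  0.1828] F [ 2.48  0.71 -0.54] w 0.003
tool axes in disp
 [[ 1.     0.008 -0.004]
 [ 0.008 -1.    -0.002]
 [-0.004  0.002 -1.   ]]
need cm tool [11.22 -9.9   8.22]
[('rimfront', array([286. , 211.1])), ('basefront', array([287.9, 216. ]))]
[('rimfront', array([280.9, 267.5])), ('basefront', array([282.7, 289.7]))]
```

View pics/t3.png

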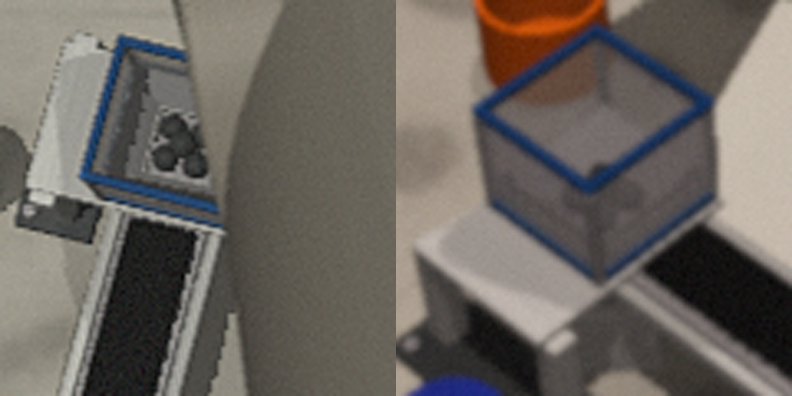

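The arm hides part of the top view; the jar no longer shows on the -x side in the scene view, and the hopper still holds the balls at (175,140). Moving over the strip.

Request:
servo_tool(
  deltas=[
    [[2.24,-1.96,0,0,0,0],[2.24,-1.96,0,0,0,0],[2.24,-1.96,0,0,0,0],[2.24,-1.96,0,0,0,0],[2.24,-1.96,0,0,0,0],[0,0,2.5,0,0,0],[0,0,2.5,0,0,0],[0,0,2.5,0,0,0],[0,0,1.5,0,0,0],[0,0,0.5,0,0,0],[0,0,0,0,0,0],[0,0,0,0,0,0]],
  ],
)

```text
time: 9.02
tcp_pos: [0.505, 0.1232, 0.0877]
tool_rot: [-2.454, -1.961, -0.0]
ft_force: [-0.3, -0.2, 0.7]
width: 0.0
grasp_force: 0.0
```

```bash
python3 - <<'E'
from h import *
st([0,.098,.0765])
E
```

```text
t 9.02 disp [-0.0052  0.0972  0.0877] F [-0.31  0.28  0.68] w 0.0
tool axes in disp
 [[ 1.    -0.002  0.001]
 [-0.002 -1.     0.   ]
 [ 0.001 -0.    -1.   ]]
need cm tool [ 0.52 -0.08  1.12]
```

Request:
servo_tool(
  deltas=[
    [[0.5,0,0.3,0,0,0],[0,0,0.3,0,0,0],[0,0,0.3,0,0,0],[0,0,0.1,0,0,0],[0,0,0,0,0,0],[0,0,0,0,0,0]],
  ],
)

```text
time: 9.52
tcp_pos: [0.5058, 0.1288, 0.0772]
tool_rot: [-2.453, -1.963, -0.0]
ft_force: [-0.6, 0.7, -0.1]
width: 0.0005
grasp_force: 0.0
```

Request:
servo_tool(
  deltas=[
    [[0,0,0.1,0,0,0],[0,0,0.1,0,0,0],[0,0,0,0,0,0],[0,0,0,0,0,0]],
  ],
)

```text
time: 9.85
tcp_pos: [0.5058, 0.1288, 0.0752]
tool_rot: [-2.453, -1.963, 0.0]
ft_force: [0.4, 0.5, 0.7]
width: 0.0008
grasp_force: 0.0
```

Request:
servo_tool(
  deltas=[
    [[0,0,0.1,0,0,0],[0,0,0,0,0,0],[0,0,0,0,0,0]],
  ],
)

```text
time: 10.1
tcp_pos: [0.5058, 0.1288, 0.0742]
tool_rot: [-2.453, -1.963, 0.0]
ft_force: [-0.1, -0.4, -0.3]
width: 0.0001
grasp_force: 0.0
```

Request:
servo_tool(
  deltas=[
    [[0,0,0.1,0,0,0],[0,0,0,0,0,0],[0,0,0,0,0,0]],
  ],
)

```text
time: 10.35
tcp_pos: [0.5059, 0.1288, 0.0733]
tool_rot: [-2.453, -1.963, -0.0]
ft_force: [-0.7, 0.3, 3.5]
width: 0.0002
grasp_force: 1.2
```

Request:
servo_tool(
  deltas=[
    [[0,0,0.1,0,0,0],[0,0,0,0,0,0],[0,0,0,0,0,0]],
  ],
)

```text
time: 10.6
tcp_pos: [0.5058, 0.1289, 0.0723]
tool_rot: [-2.453, -1.963, -0.0]
ft_force: [-2.3, -1.0, 6.9]
width: 0.0006
grasp_force: 3.1
```

Request:
servo_tool(
  deltas=[
    [[0,0,0.1,0,0,0],[0,0,0,0,0,0],[0,0,0,0,0,0]],
  ],
)

```text
time: 10.85
tcp_pos: [0.5058, 0.1289, 0.0715]
tool_rot: [-2.453, -1.963, -0.0]
ft_force: [-3.9, 0.3, 10.1]
width: 0.0006
grasp_force: 4.8
```

Request:
servo_tool(
  deltas=[
    [[0,0,0.02,0,0,0],[0,-0.1,0,0,0,0],[0,-0.2,0,0,0,0],[0,-0.2,0,0,0,0],[0,0,0,0,0,0]],
  ],
)

```text
time: 11.27
tcp_pos: [0.5017, 0.1299, 0.0716]
tool_rot: [2.452, 1.962, 0.003]
ft_force: [-0.2, -1.6, 7.6]
width: 0.0006
grasp_force: 4.3
```

Request:
servo_tool(
  deltas=[
    [[0,0,0.06,0,0,0],[0,-0.2,0,0,0,0],[0,-0.2,0,0,0,0],[0,-0.2,0,0,0,0],[0,-0.2,0,0,0,0]],
  ],
)

```text
time: 11.68
tcp_pos: [0.4944, 0.1316, 0.0712]
tool_rot: [2.452, 1.962, 0.003]
ft_force: [1.8, -2.1, 10.2]
width: 0.0004
grasp_force: 5.0
```

```bash
python3 - <<'E'
from h import *
from plant import arm
st([0,.138,.0715])
i=arm.get_image("scene"); j=pickle.load(open('pics/scene.pkl','rb'))
f=lambda im: cv2.resize(im["pixels"][250:400,230:400,::-1],None,fx=2.3,fy=2.3,interpolation=cv2.INTER_CUBIC)
cv2.imwrite('pics/t4.png',np.hstack([f(j),f(i)]))
E
```

```text
t 11.68 disp [0.0007 0.1094 0.0712] F [-1.64 -2.24 10.2 ] w 0.0
tool axes in disp
 [[ 1.    -0.001  0.001]
 [-0.001 -1.    -0.002]
 [ 0.001  0.002 -1.   ]]
need cm tool [-0.07 -2.86 -0.04]
```

View pics/t4.png

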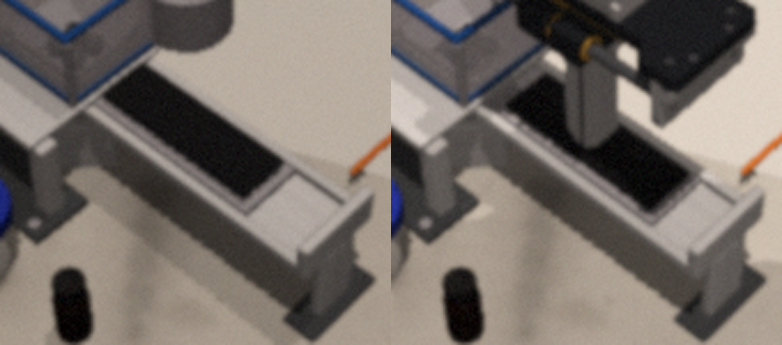

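The strip end has moved from (247,203) to (259,212) in the crop, so the shutter is being carried. Dragging on to open.

Request:
servo_tool(
  deltas=[
    [[0,-0.25,0.02,0,0,0],[0,-0.25,0,0,0,0],[0,-0.25,0,0,0,0],[0,-0.25,0,0,0,0],[0,-0.25,0,0,0,0],[0,-0.25,0,0,0,0],[0,0,0,0,0,0]],
  ],
)

```text
time: 12.32
tcp_pos: [0.4793, 0.135, 0.071]
tool_rot: [2.452, 1.962, 0.003]
ft_force: [-0.2, -1.9, 11.2]
width: 0.0002
grasp_force: 5.6
```

Request:
servo_tool(
  deltas=[
    [[0,-0.25,0,0,0,0],[0,-0.25,0,0,0,0],[0,-0.25,0,0,0,0],[0,-0.25,0,0,0,0],[0,-0.25,0,0,0,0],[0,0,0,0,0,0],[0,0,0,0,0,0]],
  ],
)

```text
time: 12.9
tcp_pos: [0.4671, 0.1378, 0.0709]
tool_rot: [2.452, 1.962, 0.002]
ft_force: [0.4, -1.1, 11.1]
width: 0.0
grasp_force: 5.7
```

```bash
python3 - <<'E'
from h import *
from plant import arm
st([0,.098,.0715])
i=arm.get_image("scene"); j=arm.get_image("top")
a=cv2.resize(i["pixels"][210:400,200:400,::-1],(400,380),interpolation=cv2.INTER_CUBIC); b=cv2.resize(j["pixels"][160:280,210:330,::-1],(380,380),interpolation=cv2.INTER_CUBIC)
cv2.imwrite('pics/t5.png',np.hstack([a,b]))
E
```

```text
t 12.9 disp [0.0007 0.1374 0.0709] F [-1.02 -0.68 11.14] w 0.0
tool axes in disp
 [[ 1.    -0.     0.001]
 [-0.    -1.    -0.002]
 [ 0.001  0.002 -1.   ]]
need cm tool [-0.07  3.94 -0.05]
```

View pics/t5.png

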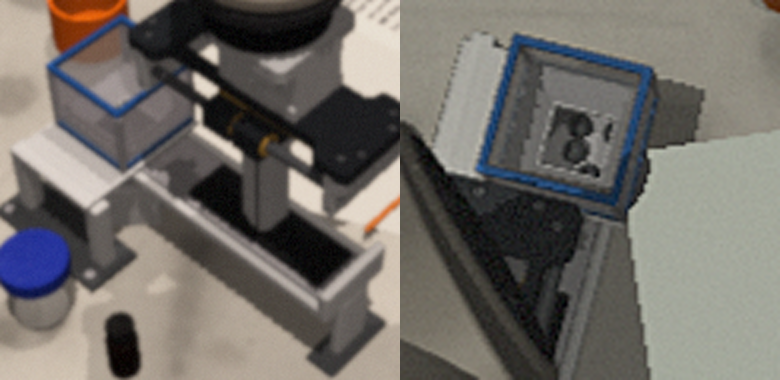

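The outlet is open, and the balls at (577,122) to (605,170) are cut off by the outlet's edge, so they lie below it, in the jar. I'll pull slightly further, wait, then shut.

Request:
servo_tool(
  deltas=[
    [[0,-0.2,0,0,0,0],[0,-0.1,0,0,0,0],[0,0,0,0,0,0],[0,0,0,0,0,0],[0,0,0,0,0,0],[0,0,0,0,0,0],[0,0,0,0,0,0],[0,0,0,0,0,0],[0,0,0,0,0,0],[0,0,0,0,0,0],[0,0,0,0,0,0],[0,0,0,0,0,0]],
  ],
)

```text
time: 14.0
tcp_pos: [0.4644, 0.1384, 0.0709]
tool_rot: [2.453, 1.962, 0.003]
ft_force: [1.2, -1.3, 10.8]
width: 0.0006
grasp_force: 5.6
```

Request:
servo_tool(
  deltas=[
    [[0,0.1,0,0,0,0],[0,0.3,0,0,0,0],[0,0.3,0,0,0,0],[0,0.3,0,0,0,0],[0,0.3,0,0,0,0],[0,0.3,0,0,0,0],[0,0.3,0,0,0,0],[0,0.3,0,0,0,0],[0,0,0,0,0,0]],
  ],
)

```text
time: 14.75
tcp_pos: [0.4858, 0.1336, 0.0708]
tool_rot: [2.453, 1.962, 0.002]
ft_force: [-1.1, -2.1, 11.5]
width: 0.0005
grasp_force: 5.9
```

Request:
servo_tool(
  deltas=[
    [[0,0.3,0,0,0,0],[0,0.3,0,0,0,0],[0,0.3,0,0,0,0],[0,0.3,0,0,0,0],[0,0.3,0,0,0,0],[0,0.2,0,0,0,0],[0,0.2,0,0,0,0],[0,0,0,0,0,0]],
  ],
)

```text
time: 15.42
tcp_pos: [0.5042, 0.1294, 0.0708]
tool_rot: [2.453, 1.962, 0.002]
ft_force: [-1.2, -1.5, 11.7]
width: 0.0008
grasp_force: 6.0
```

```bash
python3 - <<'E'
from h import *
st([0,.097,.0715])
E
```

```text
t 15.42 disp [0.0006 0.0994 0.0708] F [-1.74  0.87 11.72] w 0.001
tool axes in disp
 [[ 1.    -0.001  0.   ]
 [-0.001 -1.    -0.001]
 [ 0.     0.001 -1.   ]]
need cm tool [-0.06  0.24 -0.07]
```

Request:
servo_tool(
  deltas=[
    [[0,0.1,0,0,0,0],[0,0.1,0,0,0,0],[0,0.1,0,0,0,0],[0,0.1,0,0,0,0],[0,0,0,0,0,0]],
  ],
)

```text
time: 15.83
tcp_pos: [0.5061, 0.1288, 0.0703]
tool_rot: [-2.452, -1.963, 0.003]
ft_force: [-10.5, 1.9, 15.5]
width: 0.0006
grasp_force: 7.6
```

Request:
servo_tool(
  deltas=[
    [[0,0.1,0,0,0,0],[0,0.1,0,0,0,0],[0,0.1,0,0,0,0],[0,0.1,0,0,0,0],[0,0,0,0,0,0]],
  ],
)

```text
time: 16.25
tcp_pos: [0.5094, 0.1283, 0.0703]
tool_rot: [-2.451, -1.963, 0.004]
ft_force: [-13.7, 3.3, 18.0]
width: 0.0004
grasp_force: 9.0
```

Side force of 14 N means the shutter is against its inner stop. Lifting off now.

Request:
servo_tool(
  deltas=[
    [[0,0,-0.4,0,0,0],[0,0,-2,0,0,0],[0,0,-3,0,0,0],[0,0,-3,0,0,0],[0,0,-3,0,0,0],[-3.5,0,0,0,0,0],[-3.5,0,0,0,0,0],[-3.5,0,0,0,0,0],[-3.5,0,0,0,0,0],[-3.5,0,0,0,0,0],[-3.5,0,0,0,0,0],[-3.5,0,0,0,0,0]],
  ],
)

```text
time: 17.25
tcp_pos: [0.4567, -0.1131, 0.1843]
tool_rot: [2.453, 1.963, 0.0]
ft_force: [0.8, 0.8, 0.2]
width: 0.0006
grasp_force: 0.0
```

```bash
python3 - <<'E'
from h import *
from plant import arm
st()
i=arm.get_image("scene"); j=arm.get_image("top")
a=cv2.resize(i["pixels"][210:400,200:400,::-1],(400,380),interpolation=cv2.INTER_CUBIC); b=cv2.resize(j["pixels"][160:320,210:370,::-1],(400,400),interpolation=cv2.INTER_CUBIC)[:380]
cv2.imwrite('pics/t6.png',np.hstack([a,b]))
E
```

```text
t 17.25 disp [-0.2464  0.0926  0.1843] F [ 0.93 -0.63  0.15] w 0.001
tool axes in disp
 [[ 1. -0. -0.]
 [-0. -1. -0.]
 [-0.  0. -1.]]
```

View pics/t6.png

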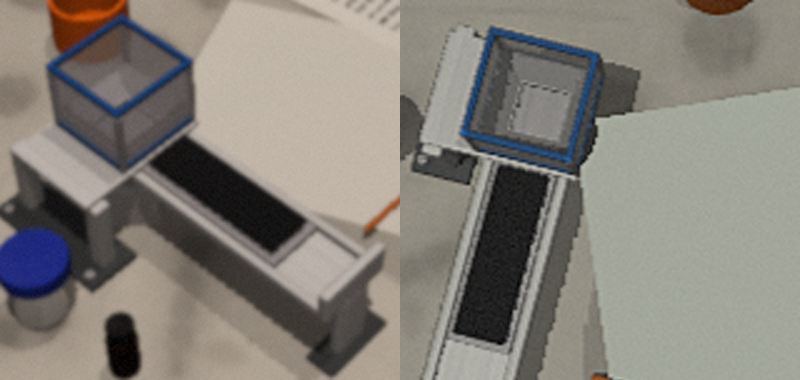

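The hopper is empty (540,110), no balls are on the bench, and the strip is back beside the hopper. One numeric check of the strip against the start, then I hand in.

```bash
python3 - <<'E'
from h import *
from plant import arm
def sy(im):
    m=(im["pixels"].max(2)<60).astype(np.uint8); k=np.zeros_like(m); k[222:305,225:275]=m[222:305,225:275]
    r=cv2.minAreaRect(max(cv2.findContours(k,0,1)[0],key=cv2.contourArea)); return (ray(im,*r[0],.072)-SEAT)@YD
a,b=sy(pickle.load(open('pics/top.pkl','rb'))),sy(arm.get_image("top")); print(a,b)
if abs(a-b)<.002: print(arm.finish_job())
E
```

```text
0.10111586662754204 0.10112842416496164
the job is handed in; nothing more can be done
None
```

The job is handed in, but the verdict wasn't shown: the final images show an empty hopper, the shutter shut to within measurement and no balls on the bench, while the jar was hidden from view, so its home position rests on the rise in push force where seating was expected.

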